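Seat an inspection arbor in a two-slot bearing stand

TASK

Load the arbor (square green middle, round steel axle ends) into the bearing stand: lay it across the two open slots, push both ends past the sprung brass rollers, and press it straight down with a firm 15 N or so for half a second, so that both ends sit evenly on the black seats at the slot bottoms. The head's height is not known, so feel for the bottom and never load the stand with more than 30 N. Then let go, leaving the yellow plug and the setting rings where they are.

Things in the scene. Friction and masses are not known exactly. Their poses are not given: they have to be found in the camera images.
- arbor_mid (a point): Centre of the loose arbor (0.2 to 0.33 kg), x along its axle, the same either way round. Green square middle 26 x 26 mm, 46 mm long (grasp across two flats); brass journals 14 mm thick to 37 mm off centre, dark collars 21 mm thick from 37 to 47 mm, then round steel axle ends 10 mm thick, out to 72 mm. It starts lying flat, its centre 13 mm above the worktop.
- stand_mid (a point): Top of the bearing stand's blue base plate, at its centre, 12 mm above the worktop; x runs along the seated axle, z up. Two aluminium cheeks, mid-planes at x = -55 and +55 mm, 100 mm free between them, each with an upright slot at y = 0. The arbor belongs centred between them (3 mm play). The bar between the cheeks is 44 mm wide, its top 22 mm below the seats.
- stand: The whole stand (base 170 x 80 mm), fixed; origin under its middle, x as for stand_mid. Its head was set in height by a screw and holds firm: the black seats (slot bottoms) lie both 54 to 66 mm above the base plate's top, how high is not given; the seated arbor's centre is 5 mm above them. Slots 11.5 mm wide, widening to 25 mm by slopes in the top 10 mm; cheek tops 34 mm above the seats.
- catch_a (a joint): How far the sprung brass roller (10 mm thick) in the slot at x = -55 mm is pushed back, m: 0 fully out, 0.008 at most. Out, it stands 4 mm into the slot from the +y side, its axis 12.5 mm above the seat. An axle end coming down pushes it back 3 to 4 mm; it snaps out over the axle once that end is home. The spring gives 2.5 N plus 0.25 N per mm.
- catch_b (a joint): The same sprung roller in the slot at x = +55 mm. Pushing both axle ends past both rollers takes about 6 to 11 N in all, more than the arbor's weight; the force then drops until the seats are met. The seats are stiffly sprung: pressed together they give 1 mm per 24 N, up to 3 mm, and come back.
- yellow_plug_mid (a point): Bystander: centre of a yellow plug with black ends, 32 x 60 x 33 mm.
- ring_large_mid (a point): Bystander: centre of a plain setting ring, 60 mm in diameter, 20 mm high.
- ring_small_mid (a point): Bystander: centre of a plain setting ring, 42 mm in diameter, 16 mm high.
There are look-alikes about, which are no part of the job. What is shaped like the part that bears arbor_mid but purple is not meant.

How it is judged (in metres and radians):
On the way, in this order (a step that is already met when the one before it is completed fails the run):
1. the arbor is lifted well clear of the worktop (height (world z) of arbor_mid above 0.1 m), for 0.1 s.
2. the arbor is home under both rollers, level, and pressed down on the stand with more than 11 N (value of joint each of catch_a, catch_b below 0.0011 m and z of arbor_mid in the frame of stand_mid between 0.054 and 0.0722 m and horizontal distance between arbor_mid and stand_mid below 0.006 m and angle between the x axis of arbor_mid and the x axis of stand_mid, either way round below 0.05 rad and not (angle between arbor_mid's own x axis and vertical below 1.5488 rad or angle between arbor_mid's own x axis and vertical above 1.5928 rad) and contact force between arbor and stand above 11 N), for 0.3 s.
At the end, for the whole second after the job is handed in: The arbor lies released and at rest in both slots: both sprung rollers out again over the axle ends (within 1.1 mm), its centre 54 to 72.2 mm above the base plate and within 6 mm of the stand's middle seen from above, axle along the slots within 0.05 rad and level within 0.022 rad (value of joint each of catch_a, catch_b below 0.0011 m and z of arbor_mid in the frame of stand_mid between 0.054 and 0.0722 m and horizontal distance between arbor_mid and stand_mid below 0.006 m and angle between the x axis of arbor_mid and the x axis of stand_mid, either way round below 0.05 rad and not (angle between arbor_mid's own x axis and vertical below 1.5488 rad or angle between arbor_mid's own x axis and vertical above 1.5928 rad) and linear speed of arbor below 0.02 m/s and contact force between the fingers and arbor below 0.1 N); the robot touches nothing.
It fails at once if the stand is loaded with more than 30 N by the arbor or by the robot (contact force between any of arbor, the fingers, the arm and stand above 30 N).
It fails at once if the yellow plug or a setting ring is moved more than 25 mm (distance of any of yellow_plug_mid, ring_large_mid, ring_small_mid from where it was at the start of the episode above 0.025 m).
It also fails if it takes over 67 s, if anything falls off the work surface, if the arm or the gripper's body presses on something with over 40 N, if the wrist force passes 120 N, or if a joint passes its speed limit or range.

ROBOT

A 6-joint arm with a two-finger parallel gripper is mounted at the origin on a cart in front of the work surface, level with it; the furniture and walls round the work are solid. World frame = base frame: x ahead of the robot, y to its left, z up, the work surface at z = 0. Lengths are in mm, angles in rad, forces in N, time in s.
With the tool pointing down it reaches from about 400 to 925 mm from the base axis. Payload 12.5 kg.
Tool frame: the origin (TCP) lies at the very end of the fingers, on their centre line; the grasp point (between the pads) lies grip_depth behind it (grip_depth is the distance from the TCP to the grasp point, in mm); z points along the fingers, y is the line along which they close (so a half turn about z gives the same grasp; the last joint's range is limited). The gripper opens to 95 mm and grips with 3 to 60 N. Pads are 20 mm wide; open, the fingers measure 119 mm over their backs; the gripper's body (75 mm by 180 mm) begins 59 mm behind the grasp point.
Start: joints at [-1.29, 0.491, 1.559, -0, 1.092, -0.106], TCP at [235.791, -578.835, 214.661] pointing down, gripper open.
Joint ranges: [-3.1, 3.1], [-0.84, 2.19], [0.05, 2.79], [-1.13, 4.28], [0.06, 2.93], [-2.69, 2.69]. Speed limits (rad/s): [2.22, 2.22, 2.79, 3.14, 3.14, 3.14].

INTERFACE

Orientations are given as [roll, pitch, yaw] about the fixed x, y, z axes, in that order (R = Rz(yaw) Ry(pitch) Rx(roll)).
In Python, from cell import state, read_camera, job_done, grip_depth gives the robot as it stands.
- The arm moves only by the tool drive_tool, never from a script. Its argument "targets" is a list of rows, each an object with "jaw": the opening, from 0 (shut) to 1 (fully open); "travel": the shift along the tool's x, y, z in m, a list of three; "twist": the turn about the tool's z in rad. In form: [{"jaw": jaw, "travel": [tx, ty, tz], "twist": twist}, ...]. A call has 1 to 8 rows; each row is the pose to reach, as a shift and turn from the pose commanded when the call began, along the tool's axes at that moment; what a row does not reach only later rows make up. A row lasts 1/12 s, in which the tool goes at most 41.7 mm and 7.16 degrees, less where a joint would pass 70% of its speed; a pose out of reach is approached as far as the arm can. A call with a gripper value outside its range is refused whole. The fingers move at their own pace and stop on an object; the grip force is fixed at half the most. Time passes only in rows, so rows that repeat a pose let the fingers close. It gives the time, the measured TCP pose, the force, the opening and the grip force at its end, in the units of the state.
- state(): the state, without advancing time (a new reading comes with each control period).
- read_camera(name): name is "scene" or "top" or "wrist"; returns a dict with "frame" (420x560x3 uint8, red, green, blue), "fx", "fy", "cx", "cy" (pixels), "k1" (the pictures are not rectified: a ray, as slopes to the right and down, at radius r is drawn at 1 + k1 r^2 times it, then the intrinsics apply), "R" (3x3) and "t" (3): a world point X has camera coordinates R X + t. Camera axes: x right, y down, z forward; pixel columns grow to the right and rows downward; lengths in mm; the calibration is good to about 2 mm. A picture is of the moment at which its call begins. There is no depth.
- job_done(): hands the job in; it is judged then, once.
The state is a dict: "t": time; "joints": joint angles; "qvel": joint speeds; "tau": joint torques, N m; "eef_pos": TCP position; "tcp_rot": TCP orientation; "ft_force": force on the tool from outside, world axes, zero at the start; "moment": the same for the moment, N m; "opening": opening from 0.0 (shut) to 1.0 (fully open); "grip_force": force on a finger pad.
Only numpy, scipy, OpenCV 4.12 (cv2) and the standard library are available. Lean on these libraries where they do the work, as an engineer would, in place of code of your own. Each camera call takes 0.05 s, during which the arm holds its last target. There are 200 camera calls.

## Working session

There is one attempt and no reset: what is moved stays moved. The work goes in short steps, Python scripts to look and compute and a tool call to move; the robot and the scene stay as the last step left them, time stands still between calls to the robot, and variables do not carry over. Pictures are saved under pics/ and viewed, at most 10 in all, crops included, and the job is handed in when it is done.

Besides the shell and the picture viewer there is one more tool, called after ">>>" in YAML: its name, and indented under it one key for each argument. drive_tool: Moves the arm, as the interface text tells. Its arguments: {"type":"object","properties":{"targets":{"type":"array"}},"required":["targets"]}

```bash
mkdir -p pics
cat > h.py <<'E'
import numpy as np, cv2
from cell import state, read_camera, job_done, grip_depth
def save(name,fn):
    c=read_camera(name); np.savez('pics/'+fn+'.npz',**c); cv2.imwrite('pics/'+fn+'.png',c['frame'][:,:,::-1]); return c
def load(fn): return dict(np.load('pics/'+fn+'.npz'))
def K(c): return np.array([[c['fx'],0,c['cx']],[0,c['fy'],c['cy']],[0,0,1]],float), np.array([c['k1'],0,0,0],float)
def back(c,uv,z):
    k,d=K(c); p=cv2.undistortPoints(np.array(uv,float).reshape(-1,1,2),k,d).reshape(-1,2)
    r=np.c_[p,np.ones(len(p))]@c['R']; o=-c['R'].T@c['t']
    return o+r*((z-o[2])/r[:,2])[:,None]
def proj(c,X): 
    k,d=K(c); return cv2.projectPoints(np.array(X,float).reshape(-1,1,3),cv2.Rodrigues(c['R'])[0],c['t'].astype(float),k,d)[0].reshape(-1,2)
E
python3 - <<'E'
from h import *
print(state(),grip_depth)
a=save('scene','s0');b=save('top','t0')
for c in(a,b): print(-c['R'].T@c['t'],c['fx'],c['k1'],c['R'][2])
E
```

```text
{'t': 0.0, 'joints': array([-1.28961084e+00,  4.91612478e-01,  1.55945426e+00,  4.28722063e-06,
        1.09168773e+00, -1.05577364e-01]), 'qvel': array([-0.00043042, -0.00086661,  0.0002778 ,  0.00070056,  0.00015808,
        0.00107848]), 'tau': array([ 1.03582970e-03, -6.12654519e+01, -2.58175188e+01,  6.93230052e-02,
        4.82387957e-02, -1.29408932e-04]), 'eef_pos': array([ 235.71278005, -578.58614228,  214.02721221]), 'tcp_rot': array([-3.14043771e+00, -1.26214297e-04,  3.86760804e-01]), 'ft_force': array([0.71762403, 0.34676379, 0.62618979]), 'moment': array([-0.01212047,  0.00533076,  0.00287699]), 'grip_force': 0.0, 'opening': 0.9975728120458204} 18.8
[-13.19562706 414.22461338 968.3201236 ] 418.7931771094182 -0.0033583617395313366 [ 0.49570988 -0.4032379  -0.76920148]
[ 328.90129769  -42.28414559 1369.04694547] 379.73333253814695 -0.02365655614512571 [ 0.16194911 -0.01775374 -0.98663939]
```

View pics/s0.png

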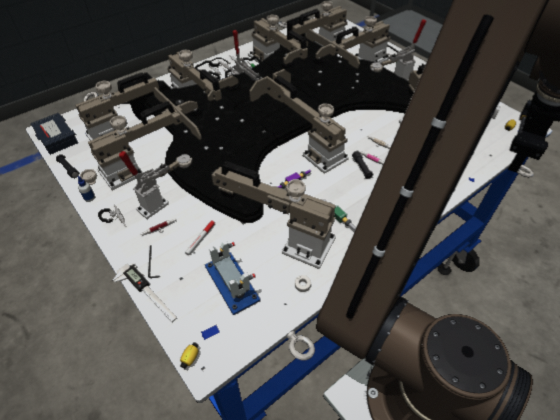

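View pics/t0.png

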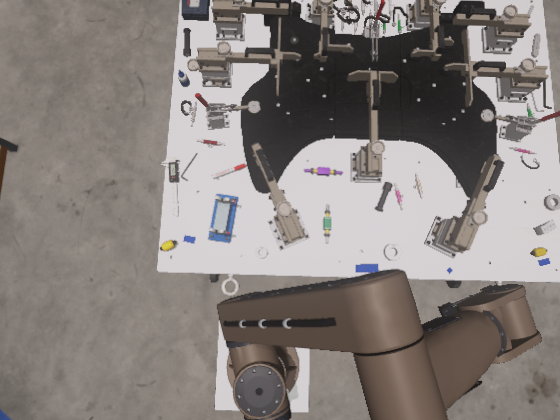

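Scene: the purple look-alike is at top (323,171) and the green-middle arbor at (327,223). The stand is at (224,218), the plugs at (168,245) and (540,252), and the rings at (262,253) and (391,252). I choose the green part at (327,223) and will check it in a crop.

Run:
```python
from h import *
b=load('t0');f=b['frame'][:,:,::-1]
A=cv2.resize(f[195:255,297:357],(480,480),interpolation=cv2.INTER_CUBIC)[:, 80:400]
B=cv2.resize(f[188:248,194:254],(480,480),interpolation=cv2.INTER_CUBIC)
cv2.imwrite('pics/c1.png',np.hstack([A,B]))
print(back(b,[[327,223],[323,171]],13),back(b,[[224,218]],12),back(b,[[168,245],[262,253],[391,252]],10))
```

```text
[[ 494.75294385 -215.92765002   13.        ]
 [ 687.10703079 -199.29044539   13.        ]] [[501.84878072 154.96593652  12.        ]] [[ 399.45743424  348.63426583   10.        ]
 [ 380.97140609   14.04416466   10.        ]
 [ 397.22830013 -447.68810897   10.        ]]
```

View pics/c1.png

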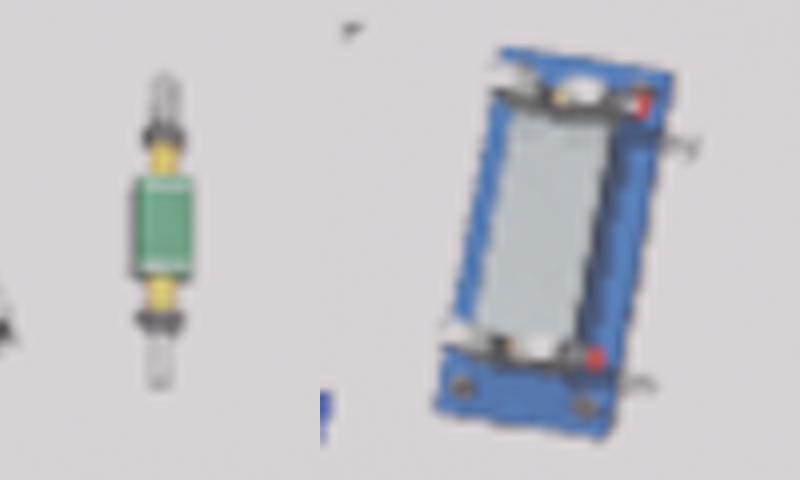

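Crop: green arbor confirmed, with ends at crop (167,75) and (160,388). Stand plate corners are (500,45), (672,72), (610,440) and (435,410). The red (roller) side is on the right.

Run:
```python
from h import *
b=load('t0')
p=lambda q,o:(np.array(q,float)+.5)/8-.5+o
a=back(b,p([[167,75],[160,388],[163,230]],[307,195]),[13]*3 and 13)
print(a,np.linalg.norm(a[0]-a[1]),a[:2].mean(0),np.arctan2(*(a[0]-a[1])[[1,0]]))
s=back(b,p(np.array([[500,45],[672,72],[610,440],[435,410]])-[320,0],[194,188]),12)
print(s,s.mean(0))
for i in range(4): d=s[i]-s[(i+1)%4]; print(np.linalg.norm(d),np.arctan2(d[1],d[0]))
S=state();from scipy.spatial.transform import Rotation as R
print(R.from_euler('xyz',S['tcp_rot']).as_matrix())
```

```text
[[ 564.48339488 -216.83527731   13.        ]
 [ 422.56911571 -215.08940387   13.        ]
 [ 493.61332132 -215.71314428   13.        ]] 141.9250178984411 [ 493.52625529 -215.96234059   13.        ] -0.012301689268578803
[[591.67843876 188.56608088  12.        ]
 [581.66097852 110.08948895  12.        ]
 [414.48646306 129.67708568  12.        ]
 [425.50180767 208.0388509   12.        ]] [503.331922  159.0928766  12.       ]
79.11336796571803 1.4438339201063755
168.31812903977905 -0.11663674891559304
79.13219361079551 -1.7104516585600156
167.31366199670364 3.024943474516624
[[ 9.26127366e-01  3.77210846e-01 -2.80328349e-04]
 [ 3.77210941e-01 -9.26126919e-01  9.14275043e-04]
 [ 8.52548325e-05 -9.52478058e-04 -9.99999543e-01]]
```

Run:
```python
from h import *
f=load('t0')['frame'][:,:,::-1];g=load('s0')['frame'][:,:,::-1]
A=cv2.resize(f[140:260,240:340],(400,480),interpolation=cv2.INTER_CUBIC)
B=cv2.resize(g[160:280,270:370],(400,480),interpolation=cv2.INTER_CUBIC)
cv2.imwrite('pics/c2.png',np.hstack([A,B]))
```

```text
(no output)
```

View pics/c2.png

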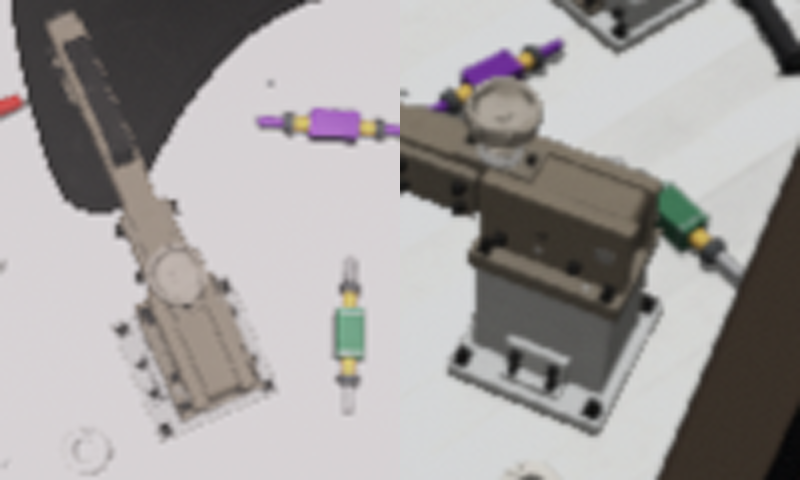

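>>> drive_tool:
  targets:
    - {"jaw":0.6,"travel":[0,0,-0.03],"twist":0.1}
    - {"jaw":0.6,"travel":[0,0,-0.06],"twist":0.2}
    - {"jaw":0.6,"travel":[0,0,-0.06],"twist":0.3}
    - {"jaw":0.6,"travel":[0,0,-0.06],"twist":0.399}
    - {"jaw":0.6,"travel":[0,0,-0.06],"twist":0.399}

```text
t: 0.52
eef_pos: [235.8, -578.7, 274.8]
tcp_rot: [3.141, -0.0, -0.017]
ft_force: [-0.3, 0.5, 0.6]
opening: 0.703
grip_force: 0.0
```

The crop shows the clamp housing next to the arbor. Its near right top corner is at top-crop (258,378) and scene-crop (660,185), so I'll triangulate it together with the knob.

Run:
```python
from h import *
t,s=load('t0'),load('s0')
def tri(a,b):
    P=[]
    for c,q in((t,a),(s,b)):
        k,d=K(c); P.append((np.c_[c['R'],c['t']],cv2.undistortPoints(np.array(q,float).reshape(1,1,2),k,d).reshape(2,1)))
    X=cv2.triangulatePoints(P[0][0],P[1][0],P[0][1],P[1][1]).ravel(); X=X[:3]/X[3]
    return X, proj(t,X)-a, proj(s,X)-b
T=lambda x,y:np.array([240+x/4,140+y/4]); S=lambda x,y:np.array([270+(x-400)/4,160+y/4])
print(tri(T(258,378),S(660,185))); print(tri(T(178,275),S(503,105))); print(tri(T(185,410),S(632,235)))
```

```text
(array([ 437.56285753, -124.79490034,  165.50700749]), array([[-0.08721254, -0.1175621 ]]), array([[0.17965643, 0.03645738]]))
(array([510.92446604, -56.90097935, 222.11384156]), array([[-0.48674171, -0.59126104]]), array([[0.93396519, 0.18811225]]))
(array([407.64082936, -68.07200688, 188.50149112]), array([[0.24165443, 0.323716  ]]), array([[-0.51219529, -0.10912572]]))
```

>>> drive_tool:
  targets:
    - {"jaw":0.6,"travel":[0.023,-0.033,0],"twist":0}
    - {"jaw":0.6,"travel":[0.045,-0.066,0],"twist":0}
    - {"jaw":0.6,"travel":[0.068,-0.1,0],"twist":0}
    - {"jaw":0.6,"travel":[0.09,-0.132,0],"twist":0}
    - {"jaw":0.6,"travel":[0.113,-0.165,0],"twist":0}
    - {"jaw":0.6,"travel":[0.135,-0.197,0],"twist":0}
    - {"jaw":0.6,"travel":[0.158,-0.23,0],"twist":0}
    - {"jaw":0.6,"travel":[0.18,-0.263,0],"twist":0}

```text
t: 1.18
eef_pos: [419.7, -316.2, 274.3]
tcp_rot: [-3.141, 0.001, -0.009]
ft_force: [0.9, -0.6, -0.9]
opening: 0.602
grip_force: 0.0
```

>>> drive_tool:
  targets:
    - {"jaw":0.6,"travel":[0.024,-0.033,0],"twist":0}
    - {"jaw":0.6,"travel":[0.048,-0.068,0],"twist":0}
    - {"jaw":0.6,"travel":[0.072,-0.104,0],"twist":0}
    - {"jaw":0.6,"travel":[0.072,-0.104,0],"twist":0}
    - {"jaw":0.6,"travel":[0.072,-0.104,0],"twist":0}

```text
t: 1.6
eef_pos: [493.0, -213.0, 274.1]
tcp_rot: [-3.141, 0.001, -0.005]
ft_force: [0.3, -0.1, -0.8]
opening: 0.598
grip_force: 0.0
```

Run:
```python
from h import *
c=save('wrist','w1'); cv2.imwrite('pics/w1b.png',cv2.resize(c['frame'][:,:,::-1],(800,600),interpolation=cv2.INTER_CUBIC))
print(state()['eef_pos'],state()['tcp_rot'],proj(c,[[493.5,-216,13],[503.3,159.1,12]]))
```

```text
[ 492.34407731 -214.29631915  274.16962548] [-3.14140880e+00  9.49923684e-04 -7.66236276e-03] [[286.52306833 182.51715224]
 [  0.66545494 178.1809648 ]]
```

View pics/w1b.png

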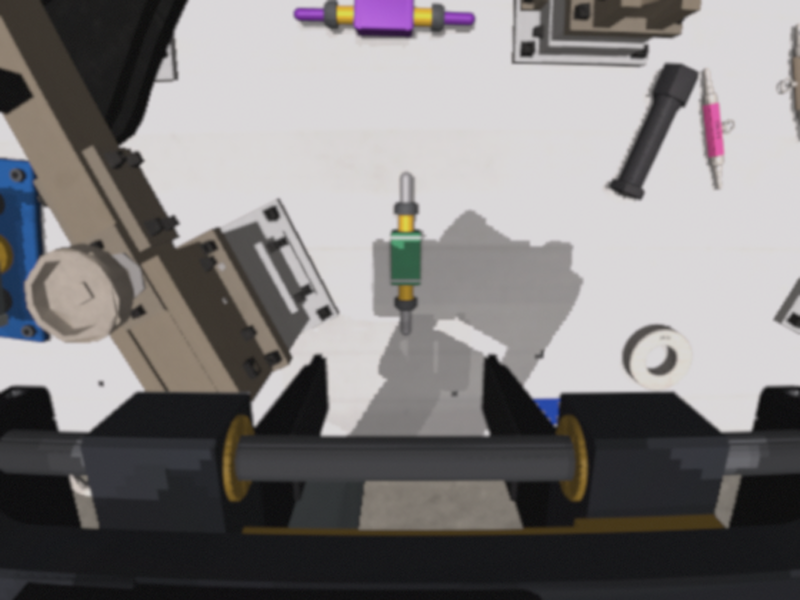

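Wrist picture (800x600): the green arbor's tips are at (407,174) and (405,333), its middle at (406,256). The clamp foot is clear to the left.

Run:
```python
from h import *
c=load('w1')
a=back(c,np.array([[407,174],[405,333],[406,256],[387,283],[419,283]])*.7,13); print(a,np.linalg.norm(a[0]-a[1]),a[:2].mean(0),np.arctan2(*(a[0]-a[1])[[1,0]]))
# clamp right-most edge at housing height 165
print(back(c,np.array([[285,358],[335,315]])*.7,165), back(c,np.array([[335,315]])*.7,5))
```

```text
[[ 567.00322855 -214.2572185    13.        ]
 [ 427.23951469 -211.92202831   13.        ]
 [ 497.68529357 -213.12505618   13.        ]
 [ 473.72651998 -196.2651138    13.        ]
 [ 473.59121616 -224.4887889    13.        ]] 139.78322082074862 [ 497.12137162 -213.0896234    13.        ] -0.016706574712615458
[[ 462.2133443  -140.276298    165.        ]
 [ 488.89243819 -171.49334383  165.        ]] [[ 442.20136658 -147.89132027    5.        ]]
```

>>> drive_tool:
  targets:
    - {"jaw":1,"travel":[0.004,0.025,0.02],"twist":0.008}
    - {"jaw":1,"travel":[0.004,0.025,0.06],"twist":0.008}
    - {"jaw":1,"travel":[0.004,0.025,0.1],"twist":0.008}
    - {"jaw":1,"travel":[0.004,0.025,0.14],"twist":0.008}
    - {"jaw":1,"travel":[0.004,0.025,0.18],"twist":0.008}
    - {"jaw":1,"travel":[0.004,0.025,0.21],"twist":0.008}
    - {"jaw":1,"travel":[0.004,0.025,0.23],"twist":0.008}
    - {"jaw":1,"travel":[0.004,0.025,0.23],"twist":0.008}

```text
t: 2.32
eef_pos: [493.3, -240.5, 40.8]
tcp_rot: [-3.138, 0.006, -0.021]
ft_force: [-0.3, -0.7, -0.5]
opening: 0.994
grip_force: 0.0
```

Run:
```python
from h import *
c=save('wrist','w2'); cv2.imwrite('pics/w2b.png',cv2.resize(c['frame'][:,:,::-1],(800,600),interpolation=cv2.INTER_CUBIC))
s=state();print(s['t'],s['eef_pos'],s['tcp_rot'],s['opening'],s['ft_force'])
```

```text
2.3667 [ 494.39917145 -240.82978456   43.06451161] [-3.13963941  0.00349072 -0.02086944] 0.9985984621155602 [-0.29200194 -0.01288405 -0.17214027]
```

View pics/w2b.png

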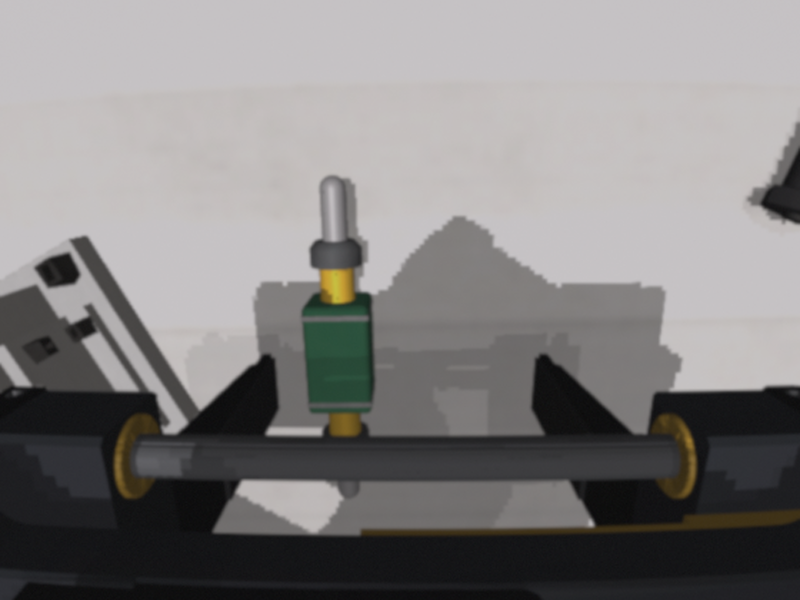

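Wrist: the arbor lies between the open fingers. Its green top face runs from (335,318) to (338,406) and its front tip is at (333,180).

Run:
```python
from h import *
c=load('w2')
print(back(c,np.array([[336,318],[338,406]])*.7,26), back(c,np.array([[332,177],[349,494]])*.7,13))
print(back(c,np.array([[303,400],[371,400]])*.7,26))
```

```text
[[ 515.87781579 -213.49231347   26.        ]
 [ 478.4287254  -212.05364408   26.        ]] [[ 568.47372025 -213.10695286   13.        ]
 [ 426.47800541 -212.25416659   13.        ]]
[[ 481.31389864 -197.9302365    26.        ]
 [ 480.91190984 -225.62007381   26.        ]]
```

>>> drive_tool:
  targets:
    - {"jaw":1,"travel":[0.003,0,0.02],"twist":-0.008}
    - {"jaw":1,"travel":[0.003,0,0.035],"twist":-0.008}
    - {"jaw":1,"travel":[0.003,0,0.04],"twist":-0.008}
    - {"jaw":1,"travel":[0.003,0,0.04],"twist":-0.008}
    - {"jaw":0.5,"travel":[0.003,0,0.04],"twist":-0.008}
    - {"jaw":0.4,"travel":[0.003,0,0.04],"twist":-0.008}
    - {"jaw":0.3,"travel":[0.003,0,0.04],"twist":-0.008}
    - {"jaw":0.1,"travel":[0.003,0,0.04],"twist":-0.008}

```text
t: 3.03
eef_pos: [499.2, -240.0, 5.5]
tcp_rot: [3.141, -0.001, -0.012]
ft_force: [0.1, 3.5, 1.9]
opening: 0.774
grip_force: 1.2
```

>>> drive_tool:
  targets:
    - {"jaw":0,"travel":[0,0,0],"twist":0}
    - {"jaw":0,"travel":[0,0,0],"twist":0}
    - {"jaw":0,"travel":[0,0,0],"twist":0}
    - {"jaw":0,"travel":[0,0,0],"twist":0}
    - {"jaw":0,"travel":[0,0,0],"twist":0}

```text
t: 3.45
eef_pos: [498.9, -240.0, 4.6]
tcp_rot: [-3.142, 0.0, -0.012]
ft_force: [0.2, 2.0, 2.5]
opening: 0.425
grip_force: 1.2
```

>>> drive_tool:
  targets:
    - {"jaw":0,"travel":[0,0,0],"twist":0}
    - {"jaw":0,"travel":[0,0,0],"twist":0}
    - {"jaw":0,"travel":[0,0,0],"twist":0}
    - {"jaw":0,"travel":[0,0,0],"twist":0}
    - {"jaw":0,"travel":[0,0,0],"twist":0}

```text
t: 3.87
eef_pos: [498.9, -240.1, 4.6]
tcp_rot: [3.142, 0.0, -0.012]
ft_force: [-0.0, 1.8, 1.1]
opening: 0.276
grip_force: 30.0
```

>>> drive_tool:
  targets:
    - {"jaw":0,"travel":[0,0,-0.02],"twist":0}
    - {"jaw":0,"travel":[0,0,-0.05],"twist":0}
    - {"jaw":0,"travel":[0,0,-0.09],"twist":0}
    - {"jaw":0,"travel":[0,0,-0.13],"twist":0}
    - {"jaw":0,"travel":[0,0,-0.17],"twist":0}
    - {"jaw":0,"travel":[0,0,-0.21],"twist":0}
    - {"jaw":0,"travel":[0,0,-0.25],"twist":0}
    - {"jaw":0,"travel":[0,0,-0.29],"twist":0}

```text
t: 4.53
eef_pos: [498.4, -240.0, 296.6]
tcp_rot: [3.141, -0.0, -0.012]
ft_force: [1.4, 0.1, -2.3]
opening: 0.268
grip_force: 30.0
```

>>> drive_tool:
  targets:
    - {"jaw":0,"travel":[0,-0.03,0],"twist":0.02}
    - {"jaw":0,"travel":[0,-0.07,0],"twist":0.04}
    - {"jaw":0,"travel":[0,-0.11,0],"twist":0.06}
    - {"jaw":0,"travel":[0,-0.15,0],"twist":0.08}
    - {"jaw":0,"travel":[0,-0.19,0],"twist":0.105}
    - {"jaw":0,"travel":[0,-0.23,0],"twist":0.105}
    - {"jaw":0,"travel":[0,-0.27,0],"twist":0.105}
    - {"jaw":0,"travel":[0,-0.31,0],"twist":0.105}

```text
t: 5.2
eef_pos: [502.4, 71.6, 294.5]
tcp_rot: [3.141, -0.0, -0.118]
ft_force: [1.3, 0.0, -2.3]
opening: 0.271
grip_force: 30.0
```

>>> drive_tool:
  targets:
    - {"jaw":0,"travel":[0.002,-0.03,0],"twist":0}
    - {"jaw":0,"travel":[0.005,-0.06,0],"twist":0}
    - {"jaw":0,"travel":[0.009,-0.089,0],"twist":0}
    - {"jaw":0,"travel":[0.009,-0.089,0],"twist":0}
    - {"jaw":0,"travel":[0.009,-0.089,0],"twist":0}
    - {"jaw":0,"travel":[0.009,-0.089,0],"twist":0}

```text
t: 5.7
eef_pos: [521.9, 156.9, 294.2]
tcp_rot: [3.141, 0.001, -0.117]
ft_force: [-1.1, -0.6, -1.5]
opening: 0.275
grip_force: 30.0
```

Run:
```python
from h import *
c=save('wrist','w3'); cv2.imwrite('pics/w3b.png',cv2.resize(c['frame'][:,:,::-1],(800,600),interpolation=cv2.INTER_CUBIC))
s=state();print(s['t'],s['eef_pos'],s['tcp_rot'],s['opening'],s['ft_force'],s['moment'])
```

```text
5.75 [521.90669514 156.46845731 294.4008487 ] [ 3.14105596e+00  3.24996058e-04 -1.17751894e-01] 0.27375804205899457 [ 0.19092694 -0.1995118  -3.1441672 ] [ 0.05150706 -0.03558191 -0.03395979]
```

View pics/w3b.png

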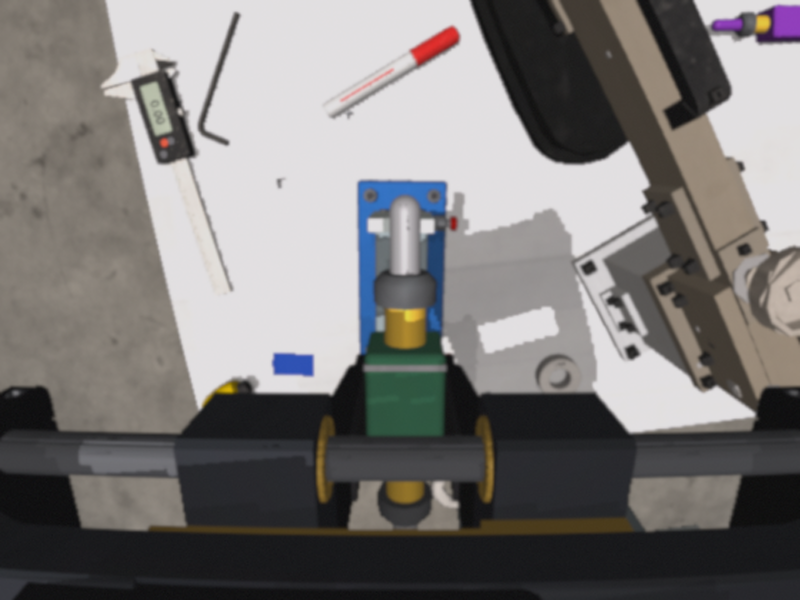

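Wrist: the stand base's far edge runs (359,182) to (446,182), parallel to the held arbor. The axle hides the slots, so I back off along −x and lower for a clear close view.

>>> drive_tool:
  targets:
    - {"jaw":0,"travel":[-0.035,0,0],"twist":0}
    - {"jaw":0,"travel":[-0.07,0,0],"twist":0}
    - {"jaw":0,"travel":[-0.105,0,0.02],"twist":0}
    - {"jaw":0,"travel":[-0.13,0,0.05],"twist":0}
    - {"jaw":0,"travel":[-0.13,0,0.08],"twist":0}
    - {"jaw":0,"travel":[-0.13,0,0.09],"twist":0}
    - {"jaw":0,"travel":[-0.13,0,0.09],"twist":0}
    - {"jaw":0,"travel":[-0.13,0,0.09],"twist":0}

```text
t: 6.42
eef_pos: [393.3, 171.8, 204.9]
tcp_rot: [3.141, 0.0, -0.118]
ft_force: [0.1, 0.7, -0.7]
opening: 0.273
grip_force: 30.0
```

Run:
```python
from h import *
c=save('wrist','w4'); cv2.imwrite('pics/w4b.png',cv2.resize(c['frame'][:,:,::-1],(800,600),interpolation=cv2.INTER_CUBIC))
s=state();print(s['t'],s['eef_pos'],s['tcp_rot'],s['ft_force'],s['moment'])
```

```text
6.4667 [393.63944778 171.98663196 205.38440625] [-3.14138101e+00 -1.02789038e-03 -1.18363038e-01] [ 0.57184187 -0.08193962 -1.60439629] [ 0.05327126 -0.01379584 -0.01246677]
```

View pics/w4b.png

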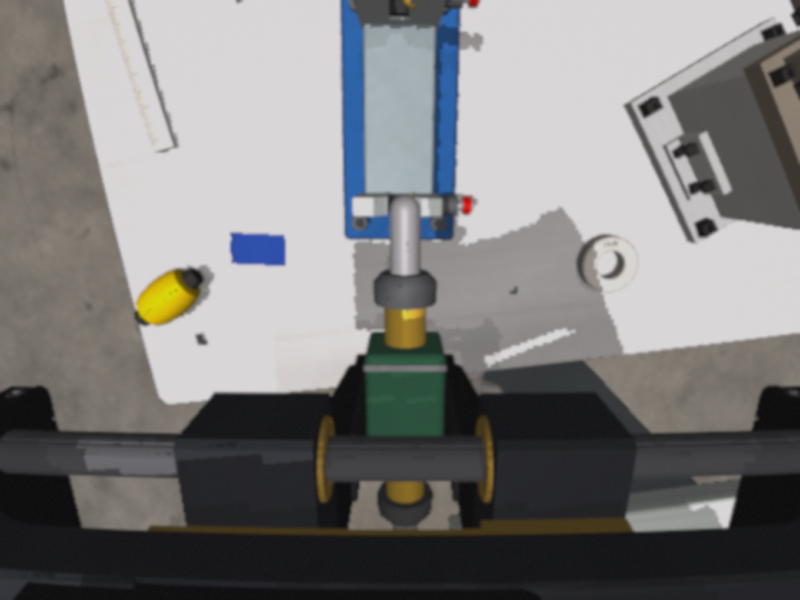

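Near base edge (346,238)–(453,238), and the bar spans 365–434 at row 100. The far cheek is cut off and the axle tip covers the near slot, so I shift sideways and forward for one enlarged view.

>>> drive_tool:
  targets:
    - {"jaw":0,"travel":[0.02,0.02,0],"twist":0}
    - {"jaw":0,"travel":[0.04,0.04,0],"twist":0}
    - {"jaw":0,"travel":[0.04,0.045,0],"twist":0}
    - {"jaw":0,"travel":[0.04,0.045,0],"twist":0}
    - {"jaw":0,"travel":[0.04,0.045,0],"twist":0}

```text
t: 6.88
eef_pos: [427.5, 122.8, 205.2]
tcp_rot: [-3.141, -0.001, -0.119]
ft_force: [0.1, 1.2, -3.1]
opening: 0.27
grip_force: 30.0
```

Run:
```python
from h import *
c=save('wrist','w5')
s=state();print(s['t'],s['eef_pos'],s['tcp_rot'],s['ft_force'],s['moment'])
p=proj(c,[[591,188,12],[581,110,12],[414,129,12],[425,208,12]]);print(p)
x0=160;y0=0
cv2.imwrite('pics/w5b.png',cv2.resize(c['frame'][y0:y0+240,x0:x0+200,::-1],None,fx=2.5,fy=2.5,interpolation=cv2.INTER_CUBIC))
```

```text
6.9333 [427.30663549 123.22979369 205.14425969] [-3.14138661e+00 -6.95643587e-04 -1.17814764e-01] [-0.02358969  0.554226   -2.33630956] [ 0.02436608  0.07884244 -0.02458803]
[[197.25631207  37.65517901]
 [278.84514884  37.58296224]
 [280.0914423  207.42204159]
 [205.70019651 205.99867202]]
```

View pics/w5b.png

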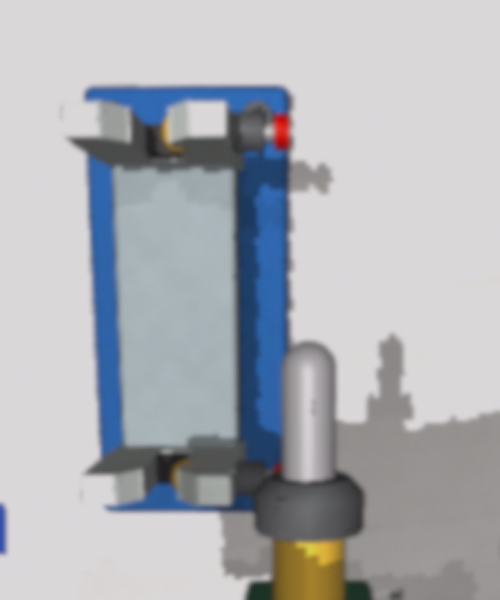

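Crop (scale 2.5, offset 160,0): the far cheek top's far edge runs 65–228 at row 100, with the slot centre at about 147. The near cheek top's near edge runs 84–233 at row 503. Base corners are (87,88), (288,88) and (104,508). The axle is centred at 309 (row 430), with its tip at row 342.

Run:
```python
from h import *
c=load('w5'); s=dict(eef=np.array([427.31,123.23]),yaw=-0.118)
u=lambda q:(np.array(q,float)+.5)/2.5-.5+[160,0]
ca,sa=np.cos(s['yaw']),np.sin(s['yaw']); T=np.array([[ca,sa],[sa,-ca]]) # rows: tool x,y in world
tool=lambda X:(X[:,:2]-s['eef'])@T.T
print('camera tool',tool((-c['R'].T@c['t'])[None]))
print('base',tool(back(c,u([[87,88],[288,88],[104,508],[290,300]]),12)))
for z in(100,106,112): print(z,tool(back(c,u([[65,100],[228,100],[84,503],[233,503],[147,100],[159,503],[160,137],[160,473]]),z)).round(1).tolist())
print('axle',tool(back(c,u([[309,342],[309,430],[309,560],[283,430],[335,430]]),213.5)))
```

```text
camera tool [[77.12077324 -0.54186441]]
base [[157.48637016 -86.15272086]
 [156.6150671   -8.72833528]
 [ -8.85500329 -88.45072334]
 [ 77.01585317  -8.34433023]]
100 [[134.8, -72.1], [134.1, -24.2], [13.7, -73.6], [13.6, -25.2], [134.4, -47.9], [13.6, -49.1], [124.1, -44.4], [23.5, -48.4]]
106 [[133.6, -70.5], [132.9, -23.7], [15.0, -72.0], [15.0, -24.7], [133.1, -46.9], [15.0, -48.1], [123.1, -43.5], [24.6, -47.3]]
112 [[132.3, -68.9], [131.7, -23.2], [16.4, -70.4], [16.4, -24.1], [131.9, -45.8], [16.4, -47.0], [122.0, -42.5], [25.8, -46.3]]
axle [[69.67686456 -0.61724855]
 [53.67215308 -0.62197869]
 [28.52933868 -0.62919256]
 [53.67479813 -5.43973164]
 [53.67220716  4.19554301]]
```

Run:
```python
from h import *
def tool(X,e,yaw):
    ca,sa=np.cos(yaw),np.sin(yaw); return (X[:,:2]-e)@np.array([[ca,sa],[sa,-ca]]).T
v=lambda q:np.array(q,float)*.7
c=load('w4');e=np.array([393.64,171.99]);y=-.118
W=lambda t,e,y:e+t@np.array([[np.cos(y),np.sin(y)],[np.sin(y),-np.cos(y)]])
print('near base',(b:=tool(back(c,v([[346,238],[453,238]]),12),e,y)), W(b,e,y))
print('bar',tool(back(c,v([[365,100],[434,100]]),50),e,y)); print('left/right edge top',tool(back(c,v([[343,5],[461,5]]),12),e,y))
print('axle',tool(back(c,v([[404.5,240],[404.5,200]]),213.8),e,y))
c=load('w3');e=np.array([521.9,156.5])
print('far base',(b:=tool(back(c,v([[359,182],[446,182]]),12),e,y)), W(b,e,y)); print('cheek outer',tool(back(c,v([[368,225],[435,225]]),106),e,y))
print('axle',tool(back(c,v([[404.5,240]]),303),e,y))
e=np.array([427.31,123.23]);print('w5 centre',W(np.array([[74.,-47.8],[74,-48.8]]),e,y))
```

```text
near base [[ 29.03857973 -43.38101908]
 [ 29.01802377  34.28529627]] [[427.58373673 211.65074465]
 [418.41995174 134.52693504]]
bar [[118.70065436 -25.02371574]
 [118.66822422  17.13345965]]
left/right edge top [[183.99273262 -41.51810112]
 [183.93912441  36.41501683]]
axle [[54.85430723 -0.83237465]
 [67.53017151 -0.83110955]]
far base [[ 66.83254659 -41.5788852 ]
 [ 66.93428616  35.02207854]] [[593.16272851 189.92179683]
 [584.24580858 113.84153306]]
cheek outer [[ 39.05528237 -27.4504056 ]
 [ 39.11845693  20.2177249 ]]
axle [[55.14363592 -1.51756288]]
w5 centre [[506.42272913 161.98585232]
 [506.54045549 162.97889839]]
```

>>> drive_tool:
  targets:
    - {"jaw":0,"travel":[0.025,-0.016,0],"twist":0.011}
    - {"jaw":0,"travel":[0.05,-0.032,0],"twist":0.011}
    - {"jaw":0,"travel":[0.0752,-0.0473,0],"twist":0.011}
    - {"jaw":0,"travel":[0.0752,-0.0473,0.02],"twist":0.011}
    - {"jaw":0,"travel":[0.0752,-0.0473,0.05],"twist":0.011}
    - {"jaw":0,"travel":[0.0752,-0.0473,0.075],"twist":0.011}
    - {"jaw":0,"travel":[0.0752,-0.0473,0.075],"twist":0.011}
    - {"jaw":0,"travel":[0.0752,-0.0473,0.075],"twist":0.011}

```text
t: 7.6
eef_pos: [507.1, 161.9, 129.5]
tcp_rot: [3.141, 0.002, -0.127]
ft_force: [0.4, 0.6, -1.7]
opening: 0.267
grip_force: 30.0
```

>>> drive_tool:
  targets:
    - {"jaw":0,"travel":[0,0,0],"twist":0}
    - {"jaw":0,"travel":[0,0,0],"twist":0}
    - {"jaw":0,"travel":[0,0,0],"twist":0}
    - {"jaw":0,"travel":[0,0,0],"twist":0}

```text
t: 7.93
eef_pos: [508.0, 161.4, 130.7]
tcp_rot: [-3.141, -0.002, -0.128]
ft_force: [1.3, 0.1, -2.0]
opening: 0.269
grip_force: 30.0
```

Run:
```python
from h import *
s=state();print(s['t'],s['eef_pos'],s['tcp_rot'],s['ft_force'],s['moment'])
c=save('wrist','w6'); cv2.imwrite('pics/w6b.png',cv2.resize(c['frame'][100:350,180:400,::-1],None,fx=2.4,fy=2.4,interpolation=cv2.INTER_CUBIC))
```

```text
7.9333 [508.0269486  161.38525489 130.74867071] [-3.14107271e+00 -1.89933207e-03 -1.28153450e-01] [ 1.25599644  0.1189153  -2.03305758] [ 0.01771257  0.00435586 -0.01544686]
```

View pics/w6b.png

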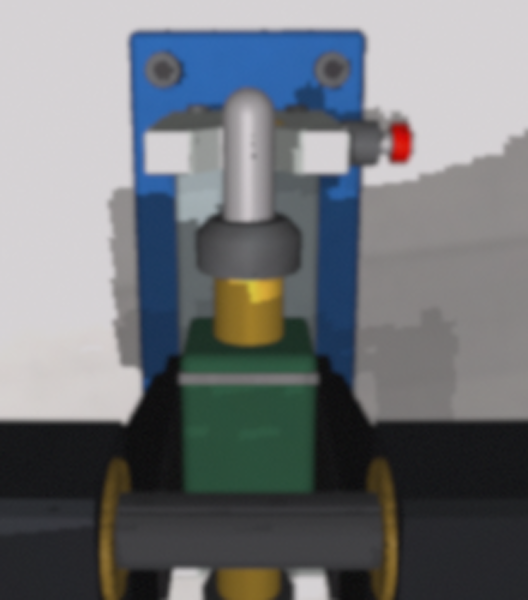

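Last picture: the axle (223–273, centre 248) sits on the far cheek's centre (145–350, centre 247.5) and the base centre (248), so it is well aligned. I descend gently now.

>>> drive_tool:
  targets:
    - {"jaw":0,"travel":[0,0,0.008],"twist":0}
    - {"jaw":0,"travel":[0,0,0.016],"twist":0}
    - {"jaw":0,"travel":[0,0,0.022],"twist":0}
    - {"jaw":0,"travel":[0,0,0.027],"twist":0}
    - {"jaw":0,"travel":[0,0,0.03],"twist":0}
    - {"jaw":0,"travel":[0,0,0.033],"twist":0}
    - {"jaw":0,"travel":[0,0,0.033],"twist":0}
    - {"jaw":0,"travel":[0,0,0.033],"twist":0}

```text
t: 8.65
eef_pos: [507.7, 161.3, 96.5]
tcp_rot: [3.141, 0.0, -0.128]
ft_force: [-1.0, -0.5, -1.4]
opening: 0.274
grip_force: 30.0
```

>>> drive_tool:
  targets:
    - {"jaw":0,"travel":[0,0,0.001],"twist":0}
    - {"jaw":0,"travel":[0,0,0.002],"twist":0}
    - {"jaw":0,"travel":[0,0,0.003],"twist":0}
    - {"jaw":0,"travel":[0,0,0.004],"twist":0}
    - {"jaw":0,"travel":[0,0,0.005],"twist":0}
    - {"jaw":0,"travel":[0,0,0.006],"twist":0}
    - {"jaw":0,"travel":[0,0,0.006],"twist":0}
    - {"jaw":0,"travel":[0,0,0.006],"twist":0}

```text
t: 9.32
eef_pos: [507.6, 161.3, 90.6]
tcp_rot: [3.141, 0.0, -0.128]
ft_force: [0.0, -0.6, -3.1]
opening: 0.269
grip_force: 30.0
```

>>> drive_tool:
  targets:
    - {"jaw":0,"travel":[0,0,0.001],"twist":0}
    - {"jaw":0,"travel":[0,0,0.002],"twist":0}
    - {"jaw":0,"travel":[0,0,0.003],"twist":0}
    - {"jaw":0,"travel":[0,0,0.003],"twist":0}

```text
t: 9.65
eef_pos: [507.5, 161.3, 87.4]
tcp_rot: [3.141, 0.0, -0.128]
ft_force: [0.6, 0.1, -2.0]
opening: 0.272
grip_force: 30.0
```

>>> drive_tool:
  targets:
    - {"jaw":0,"travel":[0,0,0.001],"twist":0}
    - {"jaw":0,"travel":[0,0,0.002],"twist":0}
    - {"jaw":0,"travel":[0,0,0.003],"twist":0}
    - {"jaw":0,"travel":[0,0,0.003],"twist":0}

```text
t: 9.98
eef_pos: [507.6, 161.3, 84.4]
tcp_rot: [3.141, 0.0, -0.128]
ft_force: [-0.3, -1.2, -1.8]
opening: 0.27
grip_force: 30.0
```

>>> drive_tool:
  targets:
    - {"jaw":0,"travel":[0,0,0.001],"twist":0}
    - {"jaw":0,"travel":[0,0,0.002],"twist":0}
    - {"jaw":0,"travel":[0,0,0.002],"twist":0}
    - {"jaw":0,"travel":[0,0,0.002],"twist":0}

```text
t: 10.32
eef_pos: [507.6, 161.3, 82.6]
tcp_rot: [3.141, 0.0, -0.128]
ft_force: [-0.2, -0.6, -1.1]
opening: 0.271
grip_force: 30.0
```

>>> drive_tool:
  targets:
    - {"jaw":0,"travel":[0,0,0.001],"twist":0}
    - {"jaw":0,"travel":[0,0,0.002],"twist":0}
    - {"jaw":0,"travel":[0,0,0.002],"twist":0}
    - {"jaw":0,"travel":[0,0,0.002],"twist":0}

```text
t: 10.65
eef_pos: [508.2, 161.7, 80.9]
tcp_rot: [-3.141, -0.001, -0.128]
ft_force: [1.3, 5.3, 0.7]
opening: 0.272
grip_force: 30.0
```

>>> drive_tool:
  targets:
    - {"jaw":0,"travel":[0,0,0.001],"twist":0}
    - {"jaw":0,"travel":[0,0,0.002],"twist":0}
    - {"jaw":0,"travel":[0,0,0.002],"twist":0}
    - {"jaw":0,"travel":[0,0,0.002],"twist":0}

```text
t: 10.98
eef_pos: [508.2, 161.8, 78.8]
tcp_rot: [-3.141, -0.001, -0.128]
ft_force: [1.2, 5.1, 0.9]
opening: 0.275
grip_force: 30.0
```

>>> drive_tool:
  targets:
    - {"jaw":0,"travel":[0,0,0.001],"twist":0}
    - {"jaw":0,"travel":[0,0,0.002],"twist":0}
    - {"jaw":0,"travel":[0,0,0.002],"twist":0}
    - {"jaw":0,"travel":[0,0,0.002],"twist":0}

```text
t: 11.32
eef_pos: [508.1, 161.8, 76.7]
tcp_rot: [-3.141, -0.001, -0.128]
ft_force: [1.2, 5.7, -1.8]
opening: 0.269
grip_force: 30.0
```

>>> drive_tool:
  targets:
    - {"jaw":0,"travel":[0,0,0.001],"twist":0}
    - {"jaw":0,"travel":[0,0,0.002],"twist":0}
    - {"jaw":0,"travel":[0,0,0.002],"twist":0}
    - {"jaw":0,"travel":[0,0,0.002],"twist":0}

```text
t: 11.65
eef_pos: [508.0, 161.8, 74.5]
tcp_rot: [-3.141, -0.001, -0.128]
ft_force: [1.7, 5.2, -3.0]
opening: 0.272
grip_force: 30.0
```

>>> drive_tool:
  targets:
    - {"jaw":0,"travel":[0,0,0.001],"twist":0}
    - {"jaw":0,"travel":[0,0,0.002],"twist":0}
    - {"jaw":0,"travel":[0,0,0.002],"twist":0}
    - {"jaw":0,"travel":[0,0,0.002],"twist":0}

```text
t: 11.98
eef_pos: [507.9, 161.8, 72.4]
tcp_rot: [-3.141, -0.0, -0.128]
ft_force: [2.1, 7.0, -4.6]
opening: 0.267
grip_force: 30.0
```

>>> drive_tool:
  targets:
    - {"jaw":0,"travel":[0,0,0.0007],"twist":0}
    - {"jaw":0,"travel":[0,0,0.0015],"twist":0}
    - {"jaw":0,"travel":[0,0,0.0015],"twist":0}
    - {"jaw":0,"travel":[0,0,0.0015],"twist":0}

```text
t: 12.32
eef_pos: [507.8, 161.7, 70.8]
tcp_rot: [-3.141, -0.0, -0.128]
ft_force: [1.2, 5.6, -5.4]
opening: 0.271
grip_force: 30.0
```

>>> drive_tool:
  targets:
    - {"jaw":0,"travel":[0,0,0.0005],"twist":0}
    - {"jaw":0,"travel":[0,0,0.001],"twist":0}
    - {"jaw":0,"travel":[0,0,0.001],"twist":0}
    - {"jaw":0,"travel":[0,0,0.001],"twist":0}

```text
t: 12.65
eef_pos: [507.7, 161.7, 69.8]
tcp_rot: [-3.141, 0.0, -0.128]
ft_force: [1.6, 5.3, -4.0]
opening: 0.272
grip_force: 30.0
```

>>> drive_tool:
  targets:
    - {"jaw":0,"travel":[0,0,0.0003],"twist":0}
    - {"jaw":0,"travel":[0,0,0.0005],"twist":0}
    - {"jaw":0,"travel":[0,0,0.0005],"twist":0}
    - {"jaw":0,"travel":[0,0,0.0005],"twist":0}

```text
t: 12.98
eef_pos: [507.7, 161.7, 69.3]
tcp_rot: [-3.141, -0.0, -0.128]
ft_force: [1.2, 6.2, -4.9]
opening: 0.272
grip_force: 30.0
```

>>> drive_tool:
  targets:
    - {"jaw":0,"travel":[0,0,0.0003],"twist":0}
    - {"jaw":0,"travel":[0,0,0.0006],"twist":0}
    - {"jaw":0,"travel":[0,0,0.0006],"twist":0}

```text
t: 13.23
eef_pos: [507.6, 161.6, 68.7]
tcp_rot: [-3.141, 0.0, -0.128]
ft_force: [1.5, 5.9, -5.4]
opening: 0.273
grip_force: 30.0
```

>>> drive_tool:
  targets:
    - {"jaw":0,"travel":[0,0,0.0003],"twist":0}
    - {"jaw":0,"travel":[0,0,0.0006],"twist":0}
    - {"jaw":0,"travel":[0,0,0.0006],"twist":0}

```text
t: 13.48
eef_pos: [507.6, 161.6, 68.0]
tcp_rot: [-3.141, 0.0, -0.128]
ft_force: [0.9, 5.6, -5.7]
opening: 0.271
grip_force: 30.0
```

>>> drive_tool:
  targets:
    - {"jaw":0,"travel":[0,0,0.0003],"twist":0}
    - {"jaw":0,"travel":[0,0,0.0006],"twist":0}
    - {"jaw":0,"travel":[0,0,0.0006],"twist":0}

```text
t: 13.73
eef_pos: [507.5, 161.6, 67.4]
tcp_rot: [-3.141, 0.0, -0.128]
ft_force: [1.1, 6.2, -5.3]
opening: 0.271
grip_force: 30.0
```

>>> drive_tool:
  targets:
    - {"jaw":0,"travel":[0,0,0.0003],"twist":0}
    - {"jaw":0,"travel":[0,0,0.0006],"twist":0}
    - {"jaw":0,"travel":[0,0,0.0006],"twist":0}

```text
t: 13.98
eef_pos: [507.4, 161.3, 66.9]
tcp_rot: [3.141, 0.001, -0.128]
ft_force: [0.2, 3.5, -5.0]
opening: 0.271
grip_force: 30.0
```

>>> drive_tool:
  targets:
    - {"jaw":0,"travel":[0,0,0.0003],"twist":0}
    - {"jaw":0,"travel":[0,0,0.0006],"twist":0}
    - {"jaw":0,"travel":[0,0,0.0006],"twist":0}

```text
t: 14.23
eef_pos: [507.6, 161.1, 66.6]
tcp_rot: [3.141, 0.0, -0.128]
ft_force: [-0.5, 1.1, -2.5]
opening: 0.272
grip_force: 30.0
```

>>> drive_tool:
  targets:
    - {"jaw":0,"travel":[0,0,0.0003],"twist":0}
    - {"jaw":0,"travel":[0,0,0.0005],"twist":0}
    - {"jaw":0,"travel":[0,0,0.0005],"twist":0}

```text
t: 14.48
eef_pos: [507.6, 161.2, 66.3]
tcp_rot: [3.141, -0.0, -0.128]
ft_force: [-1.7, -0.8, 3.2]
opening: 0.272
grip_force: 30.0
```

>>> drive_tool:
  targets:
    - {"jaw":0,"travel":[0,0,0.0002],"twist":0}
    - {"jaw":0,"travel":[0,0,0.0005],"twist":0}
    - {"jaw":0,"travel":[0,0,0.0005],"twist":0}

```text
t: 14.73
eef_pos: [507.6, 161.1, 66.0]
tcp_rot: [3.141, -0.0, -0.128]
ft_force: [-2.6, -0.3, 8.4]
opening: 0.271
grip_force: 30.0
```

>>> drive_tool:
  targets:
    - {"jaw":0,"travel":[0,0,0.0002],"twist":0}
    - {"jaw":0,"travel":[0,0,0.0004],"twist":0}
    - {"jaw":0,"travel":[0,0,0.0004],"twist":0}

```text
t: 14.98
eef_pos: [507.6, 161.2, 65.8]
tcp_rot: [3.141, -0.0, -0.128]
ft_force: [-4.4, -1.2, 11.2]
opening: 0.272
grip_force: 30.0
```

>>> drive_tool:
  targets:
    - {"jaw":0,"travel":[0,0,0.0003],"twist":0}
    - {"jaw":0,"travel":[0,0,0.0003],"twist":0}
    - {"jaw":0,"travel":[0,0,0.0003],"twist":0}
    - {"jaw":0,"travel":[0,0,0.0003],"twist":0}

```text
t: 15.32
eef_pos: [507.6, 161.2, 65.7]
tcp_rot: [3.142, -0.001, -0.128]
ft_force: [-4.2, -1.4, 12.8]
opening: 0.271
grip_force: 30.0
```

>>> drive_tool:
  targets:
    - {"jaw":0,"travel":[0,0,0],"twist":0}
    - {"jaw":0,"travel":[0,0,0],"twist":0}
    - {"jaw":0,"travel":[0,0,0],"twist":0}
    - {"jaw":0,"travel":[0,0,0],"twist":0}
    - {"jaw":0,"travel":[0,0,0],"twist":0}

```text
t: 15.73
eef_pos: [507.6, 161.1, 65.7]
tcp_rot: [3.141, -0.001, -0.128]
ft_force: [-3.8, -1.2, 13.4]
opening: 0.274
grip_force: 30.0
```

Run:
```python
from h import *
s=state();print(s['t'],s['eef_pos'],s['tcp_rot'],s['ft_force'],s['moment'])
```

```text
15.7333 [507.64405988 161.14058951  65.73484934] [ 3.14148496e+00 -5.03470869e-04 -1.28152609e-01] [-3.84545744 -1.1913318  13.35165661] [-0.19927203  0.89540184 -0.06330583]
```

>>> drive_tool:
  targets:
    - {"jaw":0,"travel":[0,0,-0.0005],"twist":0}
    - {"jaw":0,"travel":[0,0,-0.001],"twist":0}
    - {"jaw":0,"travel":[0,0,-0.0013],"twist":0}
    - {"jaw":0,"travel":[0,0,-0.0013],"twist":0}
    - {"jaw":0,"travel":[0,0,-0.0013],"twist":0}

```text
t: 16.15
eef_pos: [507.6, 161.2, 66.2]
tcp_rot: [3.141, 0.0, -0.128]
ft_force: [-1.6, -1.9, 3.7]
opening: 0.275
grip_force: 30.0
```

>>> drive_tool:
  targets:
    - {"jaw":0.35,"travel":[0,0,0],"twist":0}
    - {"jaw":0.5,"travel":[0,0,0],"twist":0}
    - {"jaw":0.6,"travel":[0,0,0],"twist":0}
    - {"jaw":0.6,"travel":[0,0,0],"twist":0}
    - {"jaw":0.6,"travel":[0,0,0],"twist":0}
    - {"jaw":0.6,"travel":[0,0,0],"twist":0}

```text
t: 16.65
eef_pos: [507.7, 161.3, 66.2]
tcp_rot: [3.142, -0.0, -0.128]
ft_force: [-0.5, 0.8, 0.6]
opening: 0.587
grip_force: 0.0
```

>>> drive_tool:
  targets:
    - {"jaw":0.6,"travel":[0,0,-0.01],"twist":0}
    - {"jaw":0.6,"travel":[0,0,-0.03],"twist":0}
    - {"jaw":0.6,"travel":[0,0,-0.06],"twist":0}
    - {"jaw":0.6,"travel":[0,0,-0.09],"twist":0}
    - {"jaw":0.6,"travel":[0,0,-0.12],"twist":0}
    - {"jaw":0.6,"travel":[0,0,-0.15],"twist":0}
    - {"jaw":0.6,"travel":[0,0,-0.15],"twist":0}
    - {"jaw":0.6,"travel":[0,0,-0.15],"twist":0}

```text
t: 17.32
eef_pos: [508.0, 161.4, 218.2]
tcp_rot: [-3.141, -0.004, -0.128]
ft_force: [0.6, -0.0, 0.3]
opening: 0.603
grip_force: 0.0
```

>>> drive_tool:
  targets:
    - {"jaw":0.6,"travel":[-0.035,0,0],"twist":0}
    - {"jaw":0.6,"travel":[-0.06,0,0],"twist":0}
    - {"jaw":0.6,"travel":[-0.06,0,0],"twist":0}
    - {"jaw":0.6,"travel":[-0.06,0,0],"twist":0}

```text
t: 17.65
eef_pos: [447.2, 169.0, 215.9]
tcp_rot: [3.141, 0.001, -0.127]
ft_force: [1.0, -0.3, 1.1]
opening: 0.601
grip_force: 0.0
```

Run:
```python
from h import *
c=save('wrist','w7'); s=state();print(s['t'],s['eef_pos'],s['tcp_rot'],s['ft_force'])
# expected arbor: axis points if seated, centre z 74.6
C=np.array([505.7,162.1,74.6]);d=np.array([np.cos(.128),-np.sin(.128),0])
print(proj(c,[C+d*k for k in(-72,-42,0,42,72)]))
hsv=cv2.cvtColor(c['frame'],cv2.COLOR_RGB2HSV)
p=proj(c,C[None])[0].astype(int)
m=cv2.inRange(hsv,(55,90,30),(90,255,255)); n,l,st,ce=cv2.connectedComponentsWithStats(m)
for i in range(1,n):
    if st[i,4]>100: print(st[i],ce[i],back(c,[ce[i]],87.6))
```

```text
17.7 [448.25920544 169.01875556 215.97372527] [ 3.14139877e+00  1.12687667e-04 -1.27804292e-01] [ 0.37014572 -0.10178464  0.09325999]
[[283.72876111 219.7380503 ]
 [283.77448519 187.80820561]
 [283.84090507 140.48289101]
 [283.9096442   90.19952462]
 [283.95970665  52.61451756]]
[ 269  122   30   40 1175] [283.34042553 141.32170213] [[505.82670285 162.52831512  87.6       ]]
```

```bash
python3 -c "
from h import *
print(job_done())"
```

```text
the job is handed in; nothing more can be done
None
```

The arbor is in the stand's slots and released, and the job is handed in. I pressed it down with about 15 N for over 0.5 s. The sideways roller force dropped to near zero, so I take both rollers to be over the axle ends. A final camera measurement put its centre within about 1 mm of the stand's middle; I did not separately measure that it sits level.

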